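# Ready the print bed for the next job

### The arm

A 7-joint arm with a two-finger parallel gripper is mounted at the origin on the work surface. World frame = base frame: x ahead of the robot, y to its left, z up, the work surface at z = 0. Lengths are in m, angles in degrees, forces in N, time in s.
With the tool pointing down it reaches from about 0.35 to 0.9 m from the base axis. Payload 8.1 kg.
Tool frame: the origin (TCP) lies between the finger pads, 19 mm behind the fingertips; this is the grasp point; z points along the fingers, y is the line along which they close (so a half turn about z gives the same grasp; the last joint's range is limited). The gripper opens to 92 mm and grips with 3 to 60 N. Pads are 19 mm wide; open, the fingers measure 130 mm over their backs; the gripper's body (75 mm by 190 mm) begins 47 mm behind the grasp point.
Start: joints at [65.283, 24.895, 1.432, 90.138, -0.665, 64.973, -4.303], TCP at [0.202, -0.592, 0.246] pointing down, gripper open.
Joint ranges: [-149.89, 149.89], [-25.12, 119.58], [-72.63, 75.52], [4.76, 147.25], [-75.54, 255.54], [6.69, 114.76], [-157.13, 157.13]. Speed limits (degrees/s): [127.2, 127.2, 172.46, 172.46, 180, 180, 180].

### API

Orientations are given as a 3x3 rotation matrix whose columns are the frame's x, y, z axes.
In Python, from cell import telemetry, eyes, ticket gives the robot as it stands. The module is installed in compiled form; this text tells all that it offers.
- The arm moves only by the tool move_arm, never from a script. Its argument "moves" is a list of rows, each a list of 7 numbers: the shift along the world's x, y, z in m, then the turn, a rotation vector about the world's x, y, z in rad, then the opening, from 0 (shut) to 1 (fully open). In form: [[x, y, z, rx, ry, rz, gripper], ...]. A call has 1 to 20 rows; each row shifts and turns the commanded pose from where the row before left it; what a row does not reach is not made up. A row lasts 1/8 s, in which the tool goes at most 62.5 mm and 10.7 degrees, less where a joint would pass 70% of its speed; a pose out of reach is approached as far as the arm can. A call is refused whole if a number of a shift passes 0.0625 or a number of a turn 0.188, either way. A call with a gripper value outside its range is refused whole. The fingers move at their own pace and stop on an object; "force" is the grip in N (left out, the last holds). Time passes only in rows, so rows that do not move let the fingers close. It gives the time, the measured TCP pose, the force, the opening and the grip force at its end, in the units of the state.
- telemetry.read_state(): the state, without advancing time (a new reading comes with each control period).
- eyes.read_camera(name): name is "scene" or "top"; returns (picture, depth): 420x560x3 uint8, red, green, blue; 420x560 float32, m along the optical axis (not along the pixel's ray), 0 where there is no reading.
- eyes.get_calibration(name): a dict with "vfov" (degrees; the focal length in pixels is half the picture's height over the tangent of half this angle, whatever the lens; pixels are square), "cx", "cy" (the principal point, pixels), "dist" ([k1, k2, p1, p2, k3] as OpenCV has them; the pictures are not rectified), "pose" (4x4, takes a point from camera to world coordinates). Camera axes: x right, y down, z forward; pixel columns grow to the right and rows downward; lengths in m; the calibration is good to about 2 mm. A picture is of the moment at which its call begins. get_calibration takes no time and is no camera call.
- ticket.hand_in(): hands the job in; it is judged then, once.
Trained networks look in the newest picture that a camera, given by its name, has taken for a name from the list of things; names that differ only in an ending like _2 or _b are one class to them, and where a whole thing is asked for, a point or a joint stands for the part that bears it (a point fixed in the world has none). Each returns a list of dicts, best first, with "score" (0 to 1); they miss things now and then, are a little off and sometimes report something else, mostly with a low value. They report only what shows in the picture. A call takes as long as a camera call. They do not tell look-alikes from the thing itself.
- eyes.boxes_of(camera, name): "rect" ([left, top, right, bottom] in pixels, round what is visible of it).
- eyes.spot_point(camera, name): "location" ([column, row] in pixels: a listed point, or the origin of a listed thing).
The state is a dict: "clock": time; "qpos": joint angles; "joint_vel": joint speeds; "joint_efforts": joint torques, N m; "ee_pos": TCP position; "tcp_rot": TCP orientation; "ft_force": force on the tool from outside, world axes, zero at the start; "ft_torque": the same for the moment, N m; "grip_width": opening from 0.0 (shut) to 1.0 (fully open); "grip_force": force on a finger pad.
Only numpy, scipy, OpenCV 4.12 (cv2) and the standard library are available. Lean on these libraries where they do the work, as an engineer would, in place of code of your own. Each camera call takes 0.05 s, during which the arm holds its last target. There are 200 camera calls.

### The job

Get this printer bed ready for its next print. Put the finished yellow prints away, spanners in the shallow grey tray and pulleys in the slatted crate, and level the black bed to within a degree by turning its two wing knobs; only once it is level, take the thin probe from its rest and plug it fully home, upright, in the grey socket on the bed's base. Do not push on the bed itself, and leave the other things on the bench where they are.

Things in the scene. Friction and masses are not known exactly. Their poses are not given: they have to be found in the camera images.
- bed: The printer's bed: black plate with grey round embossing, 160 x 160 x 8. Origin: centre of its top face, 62 above the table, which stays put as the bed tilts. x, y along its edges, z normal to the top face (vertical when level). Tilts about its own x and y axes independently, up to 0.12 rad each, held by the knobs.
- stage: Fixed aluminium base of the bed, 190 x 190 x 20, with tongues for the front knob and the socket; the side knob sits on a yoke arm under the bed and leans with the bed about the bed's y axis (not as the bed rolls about x). Origin: underside, centre, right below the bed's origin; z up, x and y along its edges.
- knob_front: Black wing knob: upright bar 50 long (x) x 12 thick x 30 high on a disc 50 dia x 12, white mark at +x. Origin: underside, on its axis. Turns about z against light friction (0.12 N m), stays where left. Clockwise from above lowers the bed edge next to it, anticlockwise raises it: 0.05 rad of bed tilt per rad, about the bed's y axis only. Level is at most 2.4 rad away, either way; stops lie beyond.
- knob_front_grip (a point): Point on a wing knob's turning axis at the height to grip it (TCP here, fingers down): 78 above the table, 9 below the wing's top, 21 above the disc under it. x axis along the wing, z up. The knob stands 130 from the bed's centre, at the middle of the bed's -x edge (nearest the robot).
- knob_side: Black wing knob: upright bar 50 long (x) x 12 thick x 30 high on a disc 50 dia x 12, white mark at +x. Origin: underside, on its axis. Turns about z against light friction (0.12 N m), stays where left. Clockwise from above lowers the bed edge next to it, anticlockwise raises it: 0.05 rad of bed tilt per rad, about the bed's x axis only. Level is at most 2.4 rad away, either way; stops lie beyond.
- knob_side_grip (a point): Point on a wing knob's turning axis at the height to grip it (TCP here, fingers down): 78 above the table, 9 below the wing's top, 21 above the disc under it. x axis along the wing, z up. The knob stands 130 from the bed's centre, at the middle of the bed's +y edge (the robot's left).
- probe: Thin bed probe standing in its rest: steel pin 8 dia x 60 long with a 3 mm tapered tip, above it a grey round handle 22 dia from 60 to 115 above the tip. Origin at the tip's end on the axis, z up along the pin. 60 g. Grip the handle's middle, 88 above the tip.
- probe_tip (a point): The tip's end of the probe's pin (same as the probe's origin).
- rest: Dark steel rest block, 55 x 55 x 50 high, fixed, with one hole 10 dia x 45 deep from the top, in which the probe stands at the start. Origin: centre of the underside.
- socket_hole0 (a point): Mouth centre of the probe socket: grey block 44 x 44 on the corner of the bed's base, top and mouth 62 above the table, hole 11 dia, 30 deep, slightly chamfered, z up. Fully home the probe's tip is 30 below the mouth and its handle 30 above the block.
- tray_in (a point): Centre of the inner floor (5 above the table) of the shallow grey plastic tray, 170 (x) x 140 (y) x 35 high outside, walls 5, fixed. Spanners go here.
- crate_in (a point): Centre of the inner floor (5 above the table) of the slatted wooden crate, 170 (x) x 140 (y) x 65 high outside, walls 5, fixed. Pulleys go here. Tray and crate may change places.
- wrench1: yellow printed spanner lying flat, 130 long x 50 x 14 high. Origin: underside, close to the centre of mass, on the handle's centre line. +x points to the open jaws (jaw tips at x = +65, handle end at x = -68). The handle is a bar 24 wide from x = -68 to +21; the head (x = +21 to +65) is 50 wide. About 60 g. May be absent.
- wrench2: yellow printed spanner lying flat, 130 long x 50 x 14 high. Origin: underside, close to the centre of mass, on the handle's centre line. +x points to the open jaws (jaw tips at x = +65, handle end at x = -68). The handle is a bar 24 wide from x = -68 to +21; the head (x = +21 to +65) is 50 wide. About 60 g. May be absent.
- pulley1: yellow printed stepped pulley standing on its flange: flange 54 dia x 12 high, above it a round hub 25 dia up to 42 high. Origin: centre of the underside, z up. About 50 g. May be absent.
- pulley2: yellow printed stepped pulley standing on its flange: flange 54 dia x 12 high, above it a round hub 25 dia up to 42 high. Origin: centre of the underside, z up. About 50 g. May be absent.
- pulley3: yellow printed stepped pulley standing on its flange: flange 54 dia x 12 high, above it a round hub 25 dia up to 42 high. Origin: centre of the underside, z up. About 50 g. May be absent.
- tin: Bystander, not to be moved: closed round steel tin, 48 dia x 22 (mm).
- bearing: Bystander, not to be moved: steel bearing ring, 48 outer dia x 16 (mm).
- mug: Bystander, not to be moved: blue mug, 80 dia x 90 (mm).
Not all that is in view belongs to the job. Several things look just like the part that bears tray_in: the one meant starts nearest to the robot's base. Leave any white look-alike of the wrench2 alone.

How it is judged:
By the outcome, as a careful person would: the job done as asked, in the order asked, and still so for the second after the job is handed in, with the robot touching nothing.
Of wrench1, wrench2, pulley1, pulley2, pulley3 only 4 to 5 are there at a start; the rules pass over those that are not, and their reading is None.
At some moment in a run one of wrench1, wrench2, pulley1, pulley2, pulley3 may be knocked a few centimetres aside while the robot is not near it.
It also fails if it takes over 210 s, if anything falls off the work surface, if the arm or the gripper's body presses on something with over 40 N, if the wrist force passes 120 N, or if a joint passes its speed limit or range.

## Working session

There is one attempt and no reset: what is moved stays moved. The work goes in short steps, Python scripts to look and compute and a tool call to move; the robot and the scene stay as the last step left them, time stands still between calls to the robot, and variables do not carry over. Pictures are saved under pics/ and viewed, at most 14 in all, crops included, and the job is handed in when it is done.

Besides the shell and the picture viewer there is one more tool, called after "Request:" as name(argument=value, ...) on one line, values as JSON. move_arm: Moves the arm, as the interface text tells. Its arguments: {"type":"object","properties":{"moves":{"type":"array"},"force":{"type":"number"}},"required":["moves"]}

```bash
mkdir -p pics; cat > h.py <<'E'
import numpy as np, cv2
from cell import telemetry, eyes, ticket
def K(c):
    f=210/np.tan(np.radians(c['vfov'])/2); return np.array([[f,0,c['cx']],[0,f,c['cy']],[0,0,1.]])
def rays(cam,uv):
    c=eyes.get_calibration(cam); uv=np.asarray(uv,float).reshape(-1,1,2)
    n=cv2.undistortPoints(uv,K(c),np.array(c['dist']))[:,0]
    T=np.array(c['pose']); d=np.c_[n,np.ones(len(n))]@T[:3,:3].T
    return T[:3,3],d      # point = o + depth*d
def atz(cam,uv,z):
    o,d=rays(cam,uv); return o+d*((z-o[2])/d[:,2])[:,None]
def cloud(cam,depth):
    v,u=np.mgrid[:420,:560]; o,d=rays(cam,np.c_[u.ravel(),v.ravel()])
    P=o+d*depth.ravel()[:,None]; P[depth.ravel()==0]=np.nan
    return P.reshape(420,560,3)
def proj(cam,P):
    c=eyes.get_calibration(cam); T=np.linalg.inv(np.array(c['pose']))
    return cv2.projectPoints(np.asarray(P,float).reshape(-1,3),cv2.Rodrigues(T[:3,:3])[0],T[:3,3],K(c),np.array(c['dist']))[0][:,0]
def snap(cam,name=None):
    p,d=eyes.read_camera(cam)
    if name: cv2.imwrite(f'pics/{name}.png',p[:,:,::-1])
    return p,d
E
cat > a.py <<'E'
from h import *
np.set_printoptions(precision=3,suppress=True)
for cam in ['top','scene']:
    p,d=snap(cam,cam+'0'); c=eyes.get_calibration(cam); np.savez(cam+'0.npz',p=p,d=d)
    print(cam,c['vfov'],c['dist'],np.array(c['pose'])[:3].tolist())
    C=cloud(cam,d)
    for n in ['wrench1','pulley1','probe','probe_tip','knob_front','knob_side','knob_front_grip','bed','socket_hole0','tray_in','crate_in','rest','mug','tin','bearing']:
        for r in eyes.spot_point(cam,n):
            if r['score']<.3: continue
            u,v=r['location']; iu,iv=min(max(int(round(u)),0),559),min(max(int(round(v)),0),419)
            print(n,round(r['score'],2),np.round([u,v]),C[iv,iu])
s=telemetry.read_state();print(s['clock'],s['ee_pos'],s['tcp_rot'])
E
python3 a.py
```

```text
top 45.26688096070716 [-0.175  0.     0.     0.     0.   ] [[0.013679975343195566, -0.994461363506775, 0.10420870773047551, 0.2975279914830106], [-0.9999044151711011, -0.013814398344009974, -0.0005682602673672934, 0.020789076149024907], [0.0020046934798160967, -0.1041909731725312, -0.9945552887162248, 1.8194483232393823]]
wrench1 0.77 [341. 224.] [ 0.443 -0.214  0.015]
wrench1 0.59 [330. 169.] [ 0.643 -0.173  0.018]
pulley1 0.74 [357. 174.] [ 0.623 -0.269  0.034]
pulley1 0.53 [306. 170.] [ 0.632 -0.084  0.05 ]
probe 0.59 [172. 189.] [0.556 0.393 0.056]
probe 0.44 [249. 216.] [0.461 0.115 0.08 ]
knob_front 0.55 [249. 219.] [0.451 0.115 0.076]
knob_side 0.63 [214. 180.] [0.585 0.239 0.088]
knob_front_grip 0.58 [411. 173.] [ 0.62  -0.452  0.094]
knob_front_grip 0.5 [250. 215.] [0.467 0.113 0.052]
bed 0.89 [250. 182.] [0.584 0.115 0.061]
socket_hole0 0.73 [279. 214.] [0.474 0.01  0.036]
socket_hole0 0.6 [216. 182.] [0.578 0.232 0.086]
tray_in 0.92 [189. 222.] [0.443 0.337 0.005]
tray_in 0.59 [250. 220.] [0.449 0.112 0.059]
tray_in 0.56 [127. 262.] [0.293 0.56  0.011]
crate_in 0.88 [389. 
[... 1146 characters left out ...]
0.31 [ 94. 333.] [ 0.673 -0.47   0.047]
socket_hole0 0.62 [270. 211.] [0.468 0.02  0.06 ]
socket_hole0 0.58 [190. 244.] [ 0.456 -0.216  0.014]
socket_hole0 0.46 [122. 261.] [ 0.435 -0.397  0.003]
tray_in 0.74 [397. 155.] [0.303 0.587 0.007]
tray_in 0.56 [358. 190.] [0.424 0.345 0.005]
crate_in 0.65 [121. 258.] [ 0.424 -0.398  0.005]
crate_in 0.43 [300. 206.] [0.477 0.109 0.056]
rest 0.79 [402. 214.] [0.592 0.389 0.017]
rest 0.49 [359. 209.] [0.588 0.234 0.085]
mug 0.65 [ 96. 333.] [ 0.674 -0.466  0.046]
tin 0.74 [259. 246.] [ 0.547 -0.047  0.02 ]
bearing 0.48 [190. 272.] [ 0.559 -0.24   0.016]
1.6 [ 0.202 -0.592  0.246] [[ 0.946  0.323 -0.   ]
 [ 0.323 -0.946 -0.   ]
 [-0.     0.    -1.   ]]
```

```bash
python3 -c "
import cv2
a=cv2.imread('pics/top0.png')[120:300,90:450]; cv2.imwrite('pics/t1.png',cv2.resize(a,None,fx=2.2,fy=2.2,interpolation=2))
a=cv2.imread('pics/scene0.png')[120:370,60:450]; cv2.imwrite('pics/s1.png',cv2.resize(a,None,fx=2,fy=2,interpolation=2))"
```

```text
(no output)
```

View pics/t1.png

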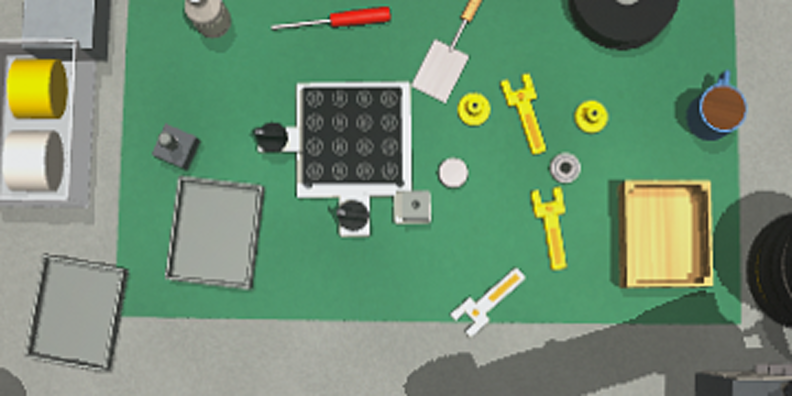

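View pics/s1.png

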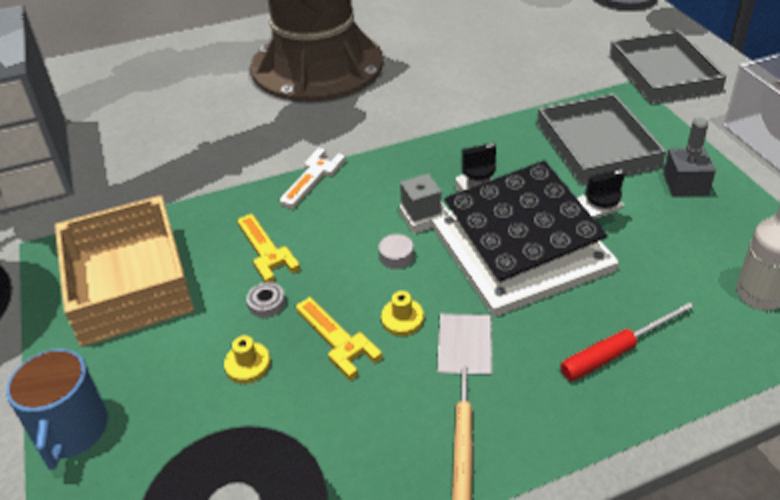

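The top view shows two yellow spanners, two pulleys, a white decoy spanner, the near tray at about (0.44, 0.34), the crate at (0.44, -0.39) and the probe in its rest at (0.55, 0.39). The scene view agrees, with the side knob behind the bed and the socket at (0.47, 0.02). Next I measure exactly.

```bash
cat > m.py <<'E'
from h import *
import sys
np.set_printoptions(precision=4,suppress=True)
def load(cam,fresh):
    if fresh: p,d=snap(cam)
    else: z=np.load(cam+'0.npz'); p,d=z['p'],z['d']
    return p,cloud(cam,d)
def yellow(p,C):
    h=cv2.cvtColor(p,cv2.COLOR_RGB2HSV)
    m=((h[...,0]>18)&(h[...,0]<36)&(h[...,1]>150)&(h[...,2]>90)).astype(np.uint8)
    # exclude far off mat
    m&=((C[...,0]>.2)&(C[...,0]<.85)&(abs(C[...,1])<.55)).astype(np.uint8)
    m=cv2.morphologyEx(m,cv2.MORPH_CLOSE,np.ones((3,3),np.uint8))
    n,l,s,c=cv2.connectedComponentsWithStats(m)
    for i in range(1,n):
        if s[i,4]<60: continue
        P=C[l==i]; P=P[~np.isnan(P[:,0])]
        t=P[P[:,2]>.034]
        print(' yellow n',s[i,4],'mean',P.mean(0),'zpct',np.percentile(P[:,2],[5,50,95]))
        if len(t)>8: print('   hub top mid',(t.min(0)+t.max(0))[:2]/2,t.mean(0),t.max(0)-t.min(0))
        q=P[(P[:,2]>.006)&(P[:,2]<.022)].astype(np.float32)
        (cx,cy),(w,hh),a=cv2.minAreaRect(np.ascontiguousarray(q[:,:2]))
        if max(w,hh)>.1:
            e=np.array([np.cos(np.radians(a)),np.sin(np.radians(a))]) if w>hh else np.array([-np.sin(np.radians(a)),np.cos(np.radians(a))])
            r=q[:,:2]-[cx,cy]; x=r@e; y=r@[-e[1],e[0]]
            if np.ptp(y[x>.03])<np.ptp(y[x<-.03]): e=-e;x=-x
            hd=(x<.0); yy=r@[-e[1],e[0]]
            c0=np.array([cx,cy])+e*.0015
            print('   SPANNER c',c0,'yaw(+x)',np.degrees(np.arctan2(e[1],e[0])),'len,w',w,hh,'handle y',yy[hd].min(),yy[hd].max())
def bed(p,C,c=(.58,.115)):
    dk=p.max(2)<150
    m=(abs(C[...,0]-c[0])<.072)&(abs(C[...,1]-c[1])<.072)&(C[...,2]>.045)&(C[...,2]<.08)
    P=C[m]; 
    for _ in range(3):
        A=np.c_[P[:,:2]-c,np.ones(len(P))]; k=np.linalg.lstsq(A,P[:,2],rcond=None)[0]; r=P[:,2]-A@k; P=P[abs(r)<2.5*r.std()+1e-5]
    print(' bed plane dz/dx %.4f dz/dy %.4f z0 %.4f n %d rms %.4f'%(*k,len(P),r.std()))
def near(C,p,c,R,zlo,zhi,lab,sel=None):
    m=(np.hypot(C[...,0]-c[0],C[...,1]-c[1])<R)&(C[...,2]>zlo)&(C[...,2]<zhi)
    P=C[m]
    if len(P)<4: print(' ',lab,'n',len(P)); return
    (cx,cy),(w,h),a=cv2.minAreaRect(np.ascontiguousarray(P[:,:2].astype(np.float32)))
    print(' ',lab,'n',len(P),'mean',P.mean(0),'rect',cx,cy,w,h,a,'z',np.percentile(P[:,2],[10,50,90]))
if __name__=='__main__':
    for cam in ['top','scene']:
        p,C=load(cam,'f' in sys.argv); print(cam)
        yellow(p,C); bed(p,C)
        near(C,p,(.455,.115),.04,.072,.1,'knobF wing')
        near(C,p,(.585,.243),.04,.072,.1,'knobS wing')
        near(C,p,(.473,.012),.05,.05,.075,'socket block')
        near(C,p,(.553,.395),.05,.085,.16,'probe handle')
        near(C,p,(.553,.395),.05,.04,.06,'rest')
        near(C,p,(.443,.337),.14,.026,.045,'tray rim')
        near(C,p,(.439,-.393),.14,.055,.08,'crate rim')
        near(C,p,(.584,.115),.15,.01,.03,'stage')
E
python3 m.py
```

```text
top
 yellow n 303 mean [ 0.638  -0.1687  0.0128] zpct [0.0045 0.0133 0.0208]
   SPANNER c [ 0.6351 -0.1726] yaw(+x) 20.957429885864258 len,w 0.13174186646938324 0.04948154464364052 handle y -0.008792285245946083 0.01692088275698399
 yellow n 171 mean [ 0.6403 -0.0816  0.0187] zpct [0.0041 0.0137 0.0453]
   hub top mid [ 0.6392 -0.0825] [ 0.6399 -0.0821  0.0427] [0.0251 0.0184 0.0233]
 yellow n 169 mean [ 0.6311 -0.2763  0.0181] zpct [0.0028 0.0135 0.045 ]
   hub top mid [ 0.6321 -0.2765] [ 0.6318 -0.2768  0.0416] [0.0254 0.0222 0.0143]
 yellow n 311 mean [ 0.4502 -0.2114  0.0127] zpct [0.0015 0.0136 0.0204]
   SPANNER c [ 0.4444 -0.2102] yaw(+x) 5.672104358673095 len,w 0.129426509141922 0.05048147588968277 handle y -0.017731152447302043 0.007905404024196018
 bed plane dz/dx -0.0712 dz/dy 0.0697 z0 0.0625 n 1606 rms 0.0040
  knobF wing n 53 mean [0.4564 0.1128 0.0864] rect 0.4562672972679138 0.11153264343738556 0.049310438334941864 0.012188544496893883 83.36872863769531 z [0.0807 0.087  0.0908]
  knobS wing n 61 mean [0.5829 0.2454 0.0856] rect 0.5824335813522339 0.24749435484409332 0
[... 2648 characters left out ...]
93 0.1071 0.1183]
  rest n 220 mean [0.5736 0.4033 0.0482] rect 0.5713829398155212 0.409359872341156 0.05564562603831291 0.06185050308704376 68.12641906738281 z [0.0445 0.0487 0.0503]
  tray rim n 424 mean [0.4452 0.346  0.0316] rect 0.4573090076446533 0.3389757573604584 0.14541830122470856 0.22583168745040894 82.87925720214844 z [0.0273 0.0317 0.0349]
  crate rim n 674 mean [ 0.4444 -0.3974  0.0615] rect 0.43520691990852356 -0.393436074256897 0.17593376338481903 0.14078912138938904 0.9025964736938477 z [0.0567 0.0624 0.0646]
  stage n 1555 mean [0.623  0.0863 0.0183] rect 0.5917277336120605 0.10131685435771942 0.2805517315864563 0.23647701740264893 39.34205627441406 z [0.0153 0.0184 0.0209]
```

```bash
cat > m2.py <<'E'
from m import *
for cam in ['top','scene']:
    p,C=load(cam,0)
    near(C,p,(.442,.346),.115,.026,.045,'tray rim')
    near(C,p,(.478,.013),.028,.055,.075,'socket')
    near(C,p,(.57,.406),.03,.111,.13,'probe top')
    g=(p.min(2)>150)&(abs(C[...,0]-.583)<.11)&(abs(C[...,1]-.115)<.11)&(C[...,2]<.03)&(C[...,2]>.01)
    P=C[g].astype(np.float32); print(' stage rect',cv2.minAreaRect(np.ascontiguousarray(P[:,:2])))
    b=(p.max(2)<110)&(abs(C[...,0]-.583)<.1)&(abs(C[...,1]-.115)<.1)&(C[...,2]>.045)&(C[...,2]<.077)
    n,l,s,_=cv2.connectedComponentsWithStats(cv2.morphologyEx(b.astype(np.uint8),cv2.MORPH_OPEN,np.ones((3,3),np.uint8))); i=1+np.argmax(s[1:,4])
    P=C[l==i].astype(np.float32); print(' bed rect',cv2.minAreaRect(np.ascontiguousarray(P[:,:2])))
E
python3 m2.py
```

```text
tray rim n 268 mean [0.4343 0.3429 0.0336] rect 0.4442683458328247 0.34046804904937744 0.14588452875614166 0.19666028022766113 84.31401824951172 z [0.0283 0.0338 0.039 ]
  socket n 132 mean [0.4755 0.0126 0.0623] rect 0.4749460816383362 0.012355634942650795 0.043488774448633194 0.03875718638300896 0.8713472485542297 z [0.0575 0.0624 0.0669]
  probe top n 31 mean [0.5679 0.4071 0.1191] rect 0.5684192180633545 0.40694162249565125 0.020157666876912117 0.01854577846825123 4.8055572509765625 z [0.1135 0.1183 0.1245]
 stage rect ((0.5866488814353943, 0.11722980439662933), (0.2058466076850891, 0.21723954379558563), 84.6614761352539)
 bed rect ((0.5865836143493652, 0.11621294915676117), (0.15785786509513855, 0.15828607976436615), 1.1605263948440552)
  tray rim n 399 mean [0.44   0.3447 0.0314] rect 0.4425373673439026 0.3408210873603821 0.14541830122470856 0.19605867564678192 82.87925720214844 z [0.0273 0.0317 0.0348]
  socket n 173 mean [0.4792 0.0135 0.0601] rect 0.4771028161048889 0.014498143456876278 0.045539624989032745 0.046683166176080704 89.44158172607422 z [0.0577 0.0603 0.0622]
  probe top n 40 mean [0.5735 0.4072 0.1164] rect 0.5712572932243347 0.4073486626148224 0.018472788855433464 0.01875908114016056 82.59847259521484 z [0.1125 0.117  0.1197]
 stage rect ((0.5806567668914795, 0.11807519942522049), (0.20805123448371887, 0.1908109486103058), 1.5131045579910278)
 bed rect ((0.5894631743431091, 0.11806444078683853), (0.16314281523227692, 0.16096068918704987), 1.3658668994903564)
```

Request:
move_arm(moves=[[0.043,0.0315,0,0,0,0,0.6],[0.043,0.0315,0,0,0,0,0.6],[0.043,0.0315,0,0,0,0,0.6],[0.043,0.0315,0,0,0,0,0.6],[0.043,0.0315,0,0,0,0,0.6],[0.043,0.0315,0,0,0,0,0.6],[0.043,0.0315,0,0,0,0,0.6],[0.043,0.0315,0,0,0,0,0.6],[0.043,0.0315,0,0,0,0,0.6],[0.045,0.0325,0,0,0,0,0.6],[0,0,-0.05,0,0,0,0.6],[0,0,-0.05,0,0,0,0.6],[0,0,0,0,0,0,0.6]], force=20)

```text
clock: 3.22
ee_pos: [0.6311, -0.2746, 0.1415]
tcp_rot: [[0.946, 0.323, -0.008], [0.323, -0.946, 0.003], [-0.007, -0.005, -1.0]]
ft_force: [0.2, 0.3, -0.1]
grip_width: 0.6
grip_force: 0.0
```

Request:
move_arm(moves=[[0.001,0,-0.05,0,0,0,0.6],[0,0,-0.04,0,0,0,0.6],[0,0,-0.017,0,0,0,0.6],[0,0,0,0,0,0,0.6],[0,0,0,0,0,0,0.1],[0,0,0,0,0,0,0.1],[0,0,0,0,0,0,0.1],[0,0,0,0,0,0,0.1]])

```text
clock: 4.22
ee_pos: [0.6351, -0.2757, 0.0393]
tcp_rot: [[0.946, 0.323, 0.001], [0.323, -0.946, -0.0], [0.001, 0.001, -1.0]]
ft_force: [-0.8, -0.3, 4.4]
grip_width: 0.266
grip_force: 20.0
```

Request:
move_arm(moves=[[0,0,0.05,0,0,0,0.1],[0,0,0.05,0,0,0,0.1],[-0.0405,-0.0295,0.01,0,0,0,0.1],[-0.0405,-0.0295,0,0,0,0,0.1],[-0.0405,-0.0295,0,0,0,0,0.1],[-0.0405,-0.0295,0,0,0,0,0.1],[0,0,0,0,0,0,0.1],[0,0,-0.05,0,0,0,0.1],[0,0,-0.04,0,0,0,0.1],[0,0,-0.013,0,0,0,0.1],[0,0,0,0,0,0,0.1],[0,0,0,0,0,0,0.1]])

```text
clock: 5.72
ee_pos: [0.4739, -0.3939, 0.0467]
tcp_rot: [[0.946, 0.323, 0.002], [0.323, -0.946, -0.001], [0.001, 0.002, -1.0]]
ft_force: [-0.0, 0.3, -0.1]
grip_width: 0.267
grip_force: 20.0
```

Request:
move_arm(moves=[[0,0,-0.002,0,0,0,0.1],[0,0,0,0,0,0,0.36],[0,0,0,0,0,0,0.36],[0,0,0.03,0,0,0,0.4],[0,0,0.05,0,0,0,0.5],[0.024,0.0447,0.03,0,0,0,0.6],[0.024,0.0447,0,0,0,0,0.6],[0.024,0.0447,0,0,0,0,0.6],[0.024,0.0447,0,0,0,0,0.6],[0.024,0.0447,0,0,0,0,0.6],[0.024,0.0447,0,0,0,0,0.6],[0.024,0.0447,0,0,0,0,0.6],[0,0,-0.05,0,0,0,0.6],[0,0,0,0,0,0,0.6]])

```text
clock: 7.48
ee_pos: [0.638, -0.0802, 0.1003]
tcp_rot: [[0.946, 0.324, -0.007], [0.324, -0.946, 0.0], [-0.007, -0.002, -1.0]]
ft_force: [-1.0, -0.4, 0.3]
grip_width: 0.603
grip_force: 0.0
```

```bash
sed -i "s/    for cam in \['top','scene'\]:/    for cam in [a for a in sys.argv if a in('top','scene')] or ['top','scene']:/" m.py; python3 m.py f | grep -A2 -E "yellow|top|scene|bed p"
```

```text
top
 yellow n 156 mean [ 0.4507 -0.206   0.1007] zpct [0.0046 0.0151 0.6937]
   hub top mid [ 0.4037 -0.1287] [ 0.3937 -0.1234  0.6919] [0.074  0.0245 0.1535]
 yellow n 176 mean [ 0.4702 -0.3943  0.022 ] zpct [0.0055 0.018  0.0489]
   hub top mid [ 0.4695 -0.3957] [ 0.4701 -0.3957  0.0462] [0.019  0.0244 0.0203]
 bed plane dz/dx -0.0755 dz/dy 0.0721 z0 0.0623 n 1609 rms 0.0042
  knobF wing n 54 mean [0.4564 0.1117 0.0859] rect 0.45625558495521545 0.11142878234386444 0.04948188364505768 0.011350062675774097 82.82328796386719 z [0.0802 0.0865 0.0913]
  knobS wing n 60 mean [0.5833 0.246  0.0844] rect 0.583406388759613 0.24722759425640106 0.0509515218436718 0.012382999993860722 87.07095336914062 z [0.077  0.085  0.0908]
--
scene
 yellow n 372 mean [ 0.4587 -0.2086  0.0116] zpct [0.0057 0.0122 0.0147]
   SPANNER c [ 0.4472 -0.2098] yaw(+x) 8.353745460510254 len,w 0.13727298378944397 0.04912508651614189 handle y -0.013395736566597266 0.010815910129726006
 yellow n 103 mean [ 0.471  -0.3921  0.0377] zpct [0.0146 0.0433 0.0474]
   hub top mid [ 0.4716 -0.3939] [ 0.4748 -0.3935  0.0433] [0.0275 0.0238 0.0144]
 yellow n 335 mean [ 0.65   -0.082   0.0182] zpct [0.0058 0.0117 0.0411]
   hub top mid [ 0.6432 -0.0804] [ 0.6452 -0.0807  0.0399] [0.0235 0.0231 0.0096]
 yellow n 474 mean [ 0.6524 -0.1642  0.0115] zpct [0.0059 0.012  0.0144]
   SPANNER c [ 0.6366 -0.1671] yaw(+x) 16.741674423217773 len,w 0.134223073720932 0.050723638385534286 handle y -0.014598777826423171 0.010874159400367206
 bed plane dz/dx -0.0745 dz/dy 0.0735 z0 0.0613 n 1950 rms 0.0014
  knobF wing n 98 mean [0.4621 0.1124 0.0816] rect 0.45954594016075134 0.11265745759010315 0.04899604246020317 0.014953948557376862 84.5570068359375 z [0.0754 0.083  0.0867]
  knobS wing n 109 mean [0.589  0.2454 0.0816] rect 0.5883388519287109 0.24661870300769806 0.05050065368413925 0.017015455290675163 82.6297836303711 z [0.0746 0.0833 0.0863]
```

Request:
move_arm(moves=[[0.002,0,-0.04,0,0,0,0.6],[0,0,-0.026,0,0,0,0.6],[0,0,0,0,0,0,0.6],[0,0,0,0,0,0,0.1],[0,0,0,0,0,0,0.1],[0,0,0,0,0,0,0.1],[0,0,0,0,0,0,0.1],[0,0,0.05,0,0,0,0.1],[0,0,0.05,0,0,0,0.1],[-0.0308,-0.039,0.01,0,0,0,0.1],[-0.0308,-0.039,0,0,0,0,0.1],[-0.0308,-0.039,0,0,0,0,0.1],[-0.0308,-0.039,0,0,0,0,0.1],[-0.0308,-0.039,0,0,0,0,0.1],[-0.0308,-0.039,0,0,0,0,0.1],[-0.0308,-0.039,0,0,0,0,0.1],[-0.0308,-0.039,0,0,0,0,0.1],[0,0,0,0,0,0,0.1],[0,0,-0.04,0,0,0,0.1],[0,0,0,0,0,0,0.1]])

```text
clock: 10.07
ee_pos: [0.3953, -0.3906, 0.1055]
tcp_rot: [[0.946, 0.324, -0.004], [0.324, -0.946, 0.004], [-0.002, -0.005, -1.0]]
ft_force: [-1.1, 0.1, 0.2]
grip_width: 0.267
grip_force: 20.0
```

Request:
move_arm(moves=[[0.001,0.001,-0.04,0,0,0,0.1],[0,0,-0.024,0,0,0,0.1],[0,0,0,0,0,0,0.1],[0,0,0,0,0,0,0.36],[0,0,0,0,0,0,0.36],[0,0,0.03,0,0,0,0.4],[0,0,0.05,0,0,0,0.5],[0.0126,0.0456,0.03,0,0,-0.095,0.6],[0.0126,0.0456,0,0,0,-0.095,0.6],[0.0126,0.0456,0,0,0,0,0.6],[0.0126,0.0456,0,0,0,0,0.6],[0,0,-0.05,0,0,0,0.6],[0,0,0,0,0,0,0.6]])

```text
clock: 11.7
ee_pos: [0.4459, -0.2081, 0.1021]
tcp_rot: [[0.99, 0.139, -0.005], [0.139, -0.99, 0.002], [-0.005, -0.002, -1.0]]
ft_force: [0.1, -0.7, 0.1]
grip_width: 0.602
grip_force: 0.0
```

```bash
python3 -c "
from h import *
s=telemetry.read_state();print(s['clock'],s['qpos'],s['ee_pos'])"
```

```text
11.7 [ 22.81968473  23.41032153  -5.19716633 117.10458256   3.21466961
  39.90806758 -66.41522582] [ 0.4458501  -0.20814408  0.10213793]
```

Request:
move_arm(moves=[[0.001,-0.001,-0.05,0,0,0,0.6],[0,0,-0.031,0,0,0,0.6],[0,0,0,0,0,0,0.6],[0,0,0,0,0,0,0.1],[0,0,0,0,0,0,0.1],[0,0,0,0,0,0,0.1],[0,0,0,0,0,0,0.1],[0,0,0,0,0,0,0.1]])

```text
clock: 12.7
ee_pos: [0.4492, -0.2104, 0.0233]
tcp_rot: [[0.99, 0.138, 0.001], [0.138, -0.99, -0.001], [0.001, 0.001, -1.0]]
ft_force: [-0.3, 1.4, 8.3]
grip_width: 0.256
grip_force: 19.9
```

```bash
cat > t.py <<'E'
from m import *
np.set_printoptions(precision=4,suppress=True)
c=np.array([[178,178],[265,184],[250,288],[167,280]])/2.2+[90,120]
P=atz('top',c,.035)[:,:2]; print(P,P.mean(0))
for cam,uv in [('top',(188,224)),('scene',(358,190))]:
    p,C=load(cam,0)
    hsv=cv2.cvtColor(p,cv2.COLOR_RGB2HSV)
    # rim: points 27..42 mm, non-green, within rotated frame box
    a=np.radians(-6); X=C[...,0]-.44; Y=C[...,1]-.341
    x=X*np.cos(a)+Y*np.sin(a); y=-X*np.sin(a)+Y*np.cos(a)
    m=(abs(x)<.1)&(abs(y)<.08)&(C[...,2]>.026)&(C[...,2]<.043)
    # long walls -> y centre, yaw
    for s in (1,-1):
        w=m&(abs(x)<.06)&(s*y>.05); f=np.polyfit(x[w],y[w],1); print(cam,'long wall',s,w.sum(),f,np.degrees(f[0]))
        w=m&(abs(y)<.04)&(s*x>.06); print(cam,'short wall',s,w.sum(),np.median(x[w]) if w.any() else 0)
E
python3 t.py
```

```text
[[0.5158 0.3998]
 [0.5078 0.2562]
 [0.3386 0.2761]
 [0.349  0.4123]] [0.4278 0.3361]
top long wall 1 61 [-0.0048  0.0642] -0.27753472650043676
top short wall 1 34 0.07051277717610122
top long wall -1 55 [-0.0112 -0.0692] -0.6444154179651388
top short wall -1 32 -0.0917583644946503
scene long wall 1 73 [0.0049 0.0665] 0.2786876740625828
scene short wall 1 63 0.07476661708804536
scene long wall -1 61 [ 0.0044 -0.0688] 0.25070874580727914
scene short wall -1 58 -0.0901789316072288
```

Request:
move_arm(moves=[[0,0,0.05,0,0,0,0.1],[0,0,0.05,0,0,0,0.1],[0,0,0.05,0,0,0,0.1]])

```text
clock: 13.08
ee_pos: [0.4484, -0.2101, 0.1742]
tcp_rot: [[0.99, 0.138, -0.0], [0.138, -0.99, 0.0], [-0.0, -0.0, -1.0]]
ft_force: [0.4, -1.0, -0.8]
grip_width: 0.26
grip_force: 19.9
```

Request:
move_arm(moves=[[-0.0016,0.0525,0,0,0,-0.0244,0.1],[-0.0016,0.0525,0,0,0,-0.0244,0.1],[-0.0016,0.0525,0,0,0,-0.0244,0.1],[-0.0016,0.0525,0,0,0,-0.0244,0.1],[-0.0016,0.0525,0,0,0,-0.0244,0.1],[-0.0016,0.0525,0,0,0,-0.0244,0.1],[-0.0016,0.0525,0,0,0,-0.0244,0.1],[-0.0016,0.0525,0,0,0,-0.0244,0.1],[-0.0016,0.0525,0,0,0,-0.0244,0.1],[-0.0016,0.0525,0,0,0,-0.0244,0.1],[0,0,0,0,0,0,0.1],[0,0,-0.05,0,0,0,0.1],[0,0,-0.04,0,0,0,0.1],[0,0,0,0,0,0,0.1],[0,0,0,0,0,0,0.1]])

```text
clock: 14.95
ee_pos: [0.4334, 0.3148, 0.0838]
tcp_rot: [[0.994, -0.106, 0.001], [-0.106, -0.994, 0.001], [0.001, -0.001, -1.0]]
ft_force: [0.7, 1.2, -1.2]
grip_width: 0.26
grip_force: 19.9
```

```bash
python3 -c "
from h import *
p,d=snap('scene'); cv2.imwrite('pics/v1.png',cv2.resize(p[110:290,260:500,::-1],None,fx=3,fy=3,interpolation=2))
s=telemetry.read_state();print(s['clock'],s['qpos'],s['ee_pos'])"
```

```text
15.0 [ -31.10447811   28.69140177  -14.35584795  111.66562673   10.53488292
   40.74778349 -147.81617298] [0.43374122 0.31520382 0.08428181]
```

View pics/v1.png

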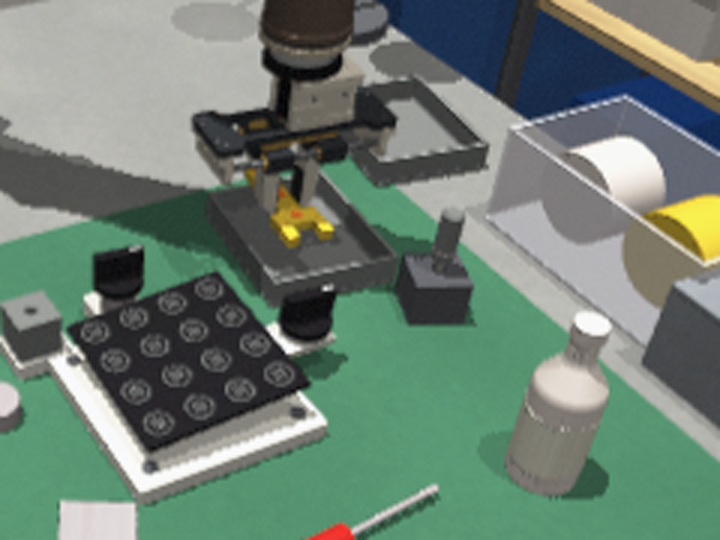

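The picture shows the spanner (pixel 300,215) inside the tray outline, aligned. Lowering and releasing.

Request:
move_arm(moves=[[0,0,-0.03,0,0,0,0.1],[0,0,-0.024,0,0,0,0.1],[0,0,0,0,0,0,0.1],[0,0,0,0,0,0,0.34],[0,0,0,0,0,0,0.34],[0,0,0.03,0,0,0,0.34],[0,0,0.05,0,0,0,0.5],[0.01,-0.045,0.05,0,0,0.06,0.6],[0.02,-0.05,0,0,0,0.06,0.6],[0.022,-0.05,0,0,0,0.06,0.6],[0.022,-0.05,0,0,0,0.06,0.6],[0.022,-0.05,0,0,0,0.06,0.6],[0.022,-0.05,0,0,0,0.06,0.6],[0.022,-0.05,0,0,0,0.05,0.6],[0.022,-0.05,0,0,0,0,0.6],[0.022,-0.05,0,0,0,0,0.6],[0.02,-0.038,0,0,0,0,0.6],[0,0,0,0,0,0,0.6],[0,0,0,0,0,0,0.6]])

```text
clock: 17.38
ee_pos: [0.6357, -0.1638, 0.1549]
tcp_rot: [[0.954, 0.3, 0.0], [0.3, -0.954, 0.001], [0.0, -0.001, -1.0]]
ft_force: [-0.4, 0.6, -0.2]
grip_width: 0.602
grip_force: 0.0
```

```bash
python3 m.py f | grep -A1 -E "yellow|top|scene"
```

```text
top
 yellow n 285 mean [0.4341 0.3125 0.0177] zpct [0.0083 0.0183 0.0271]
   SPANNER c [0.4292 0.3134] yaw(+x) -5.14373779296875 len,w 0.05038708448410034 0.12924274802207947 handle y -0.010924951227079602 0.011765925585851583
 yellow n 177 mean [ 0.4699 -0.3943  0.0218] zpct [0.0039 0.0172 0.0496]
   hub top mid [ 0.4699 -0.3969] [ 0.47   -0.3955  0.0463] [0.019  0.0253 0.022 ]
 yellow n 181 mean [ 0.3972 -0.3904  0.0241] zpct [0.0103 0.0186 0.0507]
   hub top mid [ 0.3978 -0.3932] [ 0.3982 -0.3922  0.0465] [0.0247 0.0249 0.0231]
 bed plane dz/dx -0.0760 dz/dy 0.0700 z0 0.0624 n 1602 rms 0.0039
--
scene
 yellow n 239 mean [0.4345 0.3141 0.0169] zpct [0.0111 0.0176 0.0202]
   SPANNER c [0.4201 0.3118] yaw(+x) -0.12358093261718385 len,w 0.05112886801362038 0.13925746083259583 handle y -0.0084237660451344 0.025564394411550288
 yellow n 407 mean [ 0.4205 -0.3895  0.0267] zpct [0.0099 0.0188 0.0468]
   hub top mid [ 0.4362 -0.3922] [ 0.4405 -0.3918  0.0431] [0.0996 0.0276 0.0144]
   SPANNER c [ 0.4095 -0.3904] yaw(+x) -5.6772918701171875 len,w 0.04989728331565857 0.11229614168405533 handle y -0.024948629706692454 0.024948654529103855
 yellow n 524 mean [ 0.6922 -0.1901  0.0111] zpct [0.0006 0.0119 0.0142]
   SPANNER c [ 0.6776 -0.1956] yaw(+x) 18.4935359954834 len,w 0.1338750123977661 0.048947013914585114 handle y -0.010972519815365856 0.013848109453127781
```

Request:
move_arm(moves=[[0.0423,-0.032,0,0,0,0.02,0.6],[0,0,-0.05,0,0,0,0.6],[0,0,-0.05,0,0,0,0.6],[0,0,0,0,0,0,0.6],[0,0,-0.032,0,0,0,0.6],[0,0,0,0,0,0,0.6],[0,0,0,0,0,0,0.6],[0,0,0,0,0,0,0.1],[0,0,0,0,0,0,0.1],[0,0,0,0,0,0,0.1],[0,0,0,0,0,0,0.1],[0,0,0,0,0,0,0.1]])

```text
clock: 18.98
ee_pos: [0.6783, -0.1966, 0.0227]
tcp_rot: [[0.948, 0.319, 0.0], [0.319, -0.948, -0.0], [0.0, 0.0, -1.0]]
ft_force: [-1.5, -0.1, 3.4]
grip_width: 0.257
grip_force: 20.0
```

Request:
move_arm(moves=[[0,0,0.05,0,0,0,0.1],[0,0,0.05,0,0,0.17,0.1],[0,0,0.05,0,0,0.17,0.1],[-0.0204,0.0469,0,0,0,0.17,0.1],[-0.0204,0.0469,0,0,0,0.17,0.1],[-0.0204,0.0469,0,0,0,0.17,0.1],[-0.0204,0.0469,0,0,0,0.17,0.1],[-0.0204,0.0469,0,0,0,0.17,0.1],[-0.0204,0.0469,0,0,0,0.17,0.1],[-0.0204,0.0469,0,0,0,0.17,0.1],[-0.0204,0.0469,0,0,0,0.17,0.1],[-0.0204,0.0469,0,0,0,0.17,0.1],[-0.0204,0.0469,0,0,0,0.17,0.1],[-0.0204,0.0469,0,0,0,0.17,0.1],[-0.0204,0.0469,0,0,0,0.17,0.1],[0,0,0,0,0,0.17,0.1],[0,0,0,0,0,0.162,0.1],[0,0,0,0,0,0,0.1],[0,0,0,0,0,0,0.1]])

```text
clock: 21.35
ee_pos: [0.4336, 0.366, 0.1724]
tcp_rot: [[-0.994, 0.109, -0.0], [0.109, 0.994, -0.0], [0.0, -0.0, -1.0]]
ft_force: [-0.1, 0.1, -0.8]
grip_width: 0.259
grip_force: 20.0
```

Request:
move_arm(moves=[[0,0.0005,-0.05,0,0,0,0.1],[0,0,-0.04,0,0,0,0.1],[0,0,0,0,0,0,0.1],[0,0,-0.03,0,0,0,0.1],[0,0,-0.023,0,0,0,0.1],[0,0,0,0,0,0,0.1],[0,0,0,0,0,0,0.1]])

```text
clock: 22.22
ee_pos: [0.4337, 0.3672, 0.0305]
tcp_rot: [[-0.994, 0.105, 0.001], [0.105, 0.994, 0.001], [-0.001, 0.001, -1.0]]
ft_force: [-0.1, -0.5, 0.4]
grip_width: 0.262
grip_force: 20.0
```

Request:
move_arm(moves=[[0,0,-0.001,0,0,0,0.34],[0,0,0,0,0,0,0.34],[0,0,0.03,0,0,0,0.34],[0,0,0.05,0,0,0,0.34],[0,0,0.05,0,0,-0.17,0.35],[0.0041,-0.0421,0.02,0,0,-0.175,0.35],[0.0041,-0.0421,0,0,0,-0.175,0.35],[0.0041,-0.0421,0,0,0,-0.175,0.35],[0.0041,-0.0421,0,0,0,-0.175,0.35],[0.0041,-0.0421,0,0,0,-0.175,0.35],[0.0041,-0.0421,0,0,0,-0.175,0.35],[0,0,0,0,0,-0.175,0.35],[0,0,0,0,0,-0.175,0.35],[0,0,0,0,0,0,0.35],[0,0,0,0,0,0,0.35]], force=45)

```text
clock: 24.1
ee_pos: [0.458, 0.1144, 0.1787]
tcp_rot: [[0.099, 0.995, 0.0], [0.995, -0.099, -0.0], [-0.0, 0.0, -1.0]]
ft_force: [-0.9, 0.5, -0.1]
grip_width: 0.35
grip_force: 0.0
```

```bash
python3 m.py f | grep -vE "stage|socket"; python3 -c "
from h import *
s=telemetry.read_state();print(s['clock'],s['qpos'],s['ee_pos'])"
```

```text
top
 yellow n 279 mean [0.4296 0.3647 0.0177] zpct [0.0054 0.0181 0.0272]
   SPANNER c [0.4338 0.3689] yaw(+x) 177.9951629638672 len,w 0.04983837530016899 0.1301187127828598 handle y -0.005809207765532074 0.018456910381269797
 yellow n 286 mean [0.4339 0.3124 0.0184] zpct [0.01   0.0187 0.0267]
   SPANNER c [0.4296 0.3145] yaw(+x) -6.470268249511714 len,w 0.04855979233980179 0.12979461252689362 handle y -0.013563433899848163 0.009763556844458262
 yellow n 177 mean [ 0.47   -0.3942  0.0222] zpct [0.0036 0.0183 0.051 ]
   hub top mid [ 0.4696 -0.3964] [ 0.4699 -0.3951  0.0466] [0.0191 0.0241 0.0234]
 yellow n 183 mean [ 0.3969 -0.3904  0.0245] zpct [0.0093 0.0195 0.0507]
   hub top mid [ 0.3995 -0.392 ] [ 0.3983 -0.3918  0.0475] [0.0217 0.0239 0.0203]
 bed plane dz/dx -0.0726 dz/dy 0.0765 z0 0.0625 n 889 rms 0.0043
  knobF wing n 0
  knobS wing n 62 mean [0.5829 0.2457 0.0849] rect 0.5831269025802612 0.24630972743034363 0.04932161793112755 0.01397465355694294 87.48171997070312 z [0.0778 0.0855 0.0909]
  probe handle n 45 mean [0.5686 0.4071 0.1127] rect 0.5696109533309937 0.40896704792
[... 1683 characters left out ...]
93076 12.066537857055664 z [0.0901 0.1061 0.118 ]
  rest n 221 mean [0.5735 0.4029 0.0481] rect 0.5702047944068909 0.40889453887939453 0.05636969208717346 0.06214531138539314 67.61370849609375 z [0.0442 0.0484 0.0507]
  tray rim n 419 mean [0.4472 0.3448 0.0317] rect 0.45782729983329773 0.33878961205482483 0.14259125292301178 0.22620616853237152 84.30895233154297 z [0.0275 0.0319 0.035 ]
  crate rim n 676 mean [ 0.445  -0.3974  0.0617] rect 0.4354228973388672 -0.3932647407054901 0.17596983909606934 0.1407029926776886 1.0151896476745605 z [0.0569 0.0625 0.0649]
24.2 [ 10.63484069  19.79682735 -38.86659886 113.36297847  15.63089664
  52.03455029 -42.10040431] [0.45800285 0.11426873 0.17849585]
```

Request:
move_arm(moves=[[0.001,0,-0.05,0,0,0,0.35],[0,-0.0005,-0.03,0,0,0,0.35],[0,0,-0.021,0,0,0,0.35],[0,0,0,0,0,0,0.35],[0,0,0,0,0,0,0],[0,0,0,0,0,0,0],[0,0,0,0,0,0,0],[0,0,0,0,0,0,0]])

```text
clock: 25.2
ee_pos: [0.4588, 0.1136, 0.0776]
tcp_rot: [[0.104, 0.995, -0.0], [0.995, -0.104, -0.0], [-0.0, -0.0, -1.0]]
ft_force: [-2.4, 0.4, 3.3]
grip_width: 0.128
grip_force: 45.0
```

Request:
move_arm(moves=[[0,0,0,0,0,-0.146,0],[0,0,0,0,0,-0.146,0],[0,0,0,0,0,-0.146,0],[0,0,0,0,0,-0.146,0],[0,0,0,0,0,-0.146,0],[0,0,0,0,0,-0.146,0],[0,0,0,0,0,-0.146,0],[0,0,0,0,0,-0.146,0],[0,0,0,0,0,-0.146,0],[0,0,0,0,0,-0.146,0],[0,0,0,0,0,0,0],[0,0,0,0,0,0,0]])

```text
clock: 26.7
ee_pos: [0.4588, 0.1136, 0.0776]
tcp_rot: [[1.0, 0.01, -0.0], [0.01, -1.0, -0.0], [-0.0, 0.0, -1.0]]
ft_force: [-3.3, 0.7, 5.2]
grip_width: 0.126
grip_force: 45.0
```

```bash
cat > b.py <<'E'
from m import *
for i in range(3):
    p,C=load('scene',1); bed(p,C)
    near(C,p,(.588,.247),.04,.072,.1,'knobS')
s=telemetry.read_state();print(s['clock'],s['qpos'],s['ft_force'],s['ft_torque'])
E
python3 b.py
```

```text
bed plane dz/dx -0.0029 dz/dy 0.0742 z0 0.0607 n 1938 rms 0.0013
  knobS n 110 mean [0.5882 0.2454 0.0817] rect 0.5865749716758728 0.24656808376312256 0.04987427592277527 0.014401526190340519 85.7911605834961 z [0.0752 0.0829 0.0868]
 bed plane dz/dx 0.0006 dz/dy 0.0758 z0 0.0607 n 1926 rms 0.0013
  knobS n 109 mean [0.5881 0.2454 0.0817] rect 0.5860767364501953 0.2467663288116455 0.04882633313536644 0.014403176493942738 87.36368560791016 z [0.0749 0.0835 0.0869]
 bed plane dz/dx -0.0005 dz/dy 0.0735 z0 0.0607 n 1931 rms 0.0013
  knobS n 111 mean [0.5882 0.2456 0.0816] rect 0.5862385630607605 0.2472035437822342 0.05112382397055626 0.015211769379675388 85.18875122070312 z [0.0745 0.0833 0.0865]
26.85 [ -11.2798   24.6464  -11.6975  120.6321    8.36     35.4891 -118.2545] [-4.2985  0.5599  5.7161] [ 0.0407  0.8505 -0.0611]
```

Request:
move_arm(moves=[[0,0,0,0,0,0,0.35],[0,0,0,0,0,0,0.35],[0,0,0.04,0,0,0,0.35],[0,0,0.05,0,0,0,0.35],[0.032,0.0333,0,0,0,0.149,0.35],[0.032,0.0333,0,0,0,0.149,0.35],[0.032,0.0333,0,0,0,0.149,0.35],[0.0312,0.0332,0,0,0,0.149,0.35],[0,0,0,0,0,0.149,0.35],[0,0,0,0,0,0.149,0.35],[0,0,0,0,0,0.149,0.35],[0,0,0,0,0,0.149,0.35],[0,0,0,0,0,0.149,0.35],[0,0,0,0,0,0.149,0.35],[0,0,0,0,0,0,0.35],[0,0,-0.04,0,0,0,0.35],[0,0,-0.03,0,0,0,0.35],[0,0,-0.02,0,0,0,0.35],[0,0,0,0,0,0,0.35],[0,0,0,0,0,0,0.35]])

```text
clock: 29.35
ee_pos: [0.5866, 0.2469, 0.0777]
tcp_rot: [[0.075, 0.997, 0.001], [0.997, -0.075, 0.0], [0.0, 0.001, -1.0]]
ft_force: [0.4, 0.7, -0.1]
grip_width: 0.351
grip_force: 0.0
```

Request:
move_arm(moves=[[0,0,0,0,0,0,0],[0,0,0,0,0,0,0],[0,0,0,0,0,0,0],[0,0,0,0,0,0,0],[0,0,0,0,0,-0.149,0],[0,0,0,0,0,-0.149,0],[0,0,0,0,0,-0.149,0],[0,0,0,0,0,-0.149,0],[0,0,0,0,0,-0.149,0],[0,0,0,0,0,-0.149,0],[0,0,0,0,0,-0.149,0],[0,0,0,0,0,-0.149,0],[0,0,0,0,0,-0.149,0],[0,0,0,0,0,-0.149,0],[0,0,0,0,0,0,0],[0,0,0,0,0,0,0]])

```text
clock: 31.35
ee_pos: [0.5845, 0.2474, 0.0775]
tcp_rot: [[1.0, 0.008, -0.003], [0.008, -1.0, -0.0], [-0.003, 0.0, -1.0]]
ft_force: [-7.5, 0.4, 5.6]
grip_width: 0.125
grip_force: 45.0
```

```bash
python3 b.py
```

```text
bed plane dz/dx 0.0010 dz/dy -0.0003 z0 0.0609 n 1847 rms 0.0013
  knobS n 168 mean [0.5951 0.243  0.0855] rect 0.5911766886711121 0.24457968771457672 0.05034363642334938 0.03374815732240677 55.87031555175781 z [0.0755 0.0852 0.0969]
 bed plane dz/dx 0.0015 dz/dy 0.0003 z0 0.0609 n 1862 rms 0.0013
  knobS n 164 mean [0.5952 0.2428 0.0851] rect 0.592242956161499 0.24368064105510712 0.05013665929436684 0.031010814011096954 55.84476852416992 z [0.0754 0.085  0.0958]
 bed plane dz/dx 0.0013 dz/dy -0.0005 z0 0.0609 n 1856 rms 0.0013
  knobS n 168 mean [0.5951 0.2427 0.0855] rect 0.5932554602622986 0.2428118735551834 0.04992863908410072 0.03236914798617363 54.802005767822266 z [0.0753 0.0854 0.0958]
31.5 [ -22.3947   35.9783   -7.9804   97.6835    6.3013   46.9125 -122.765 ] [-6.2796  0.4736  4.9676] [ 0.1909  1.4473 -0.1068]
```

Request:
move_arm(moves=[[0,0,0,0,0,0,0.35],[0,0,0,0,0,0,0.35],[0,0,0.05,0,0,0,0.35],[0,0,0.05,0,0,0,0.4],[0,0,0.05,0,0,0,0.5],[-0.004,0.04,0,0,0,0,0.6],[-0.004,0.04,0,0,0,0,0.6],[-0.004,0.04,0,0,0,0,0.6],[-0.001,0.04,0,0,0,0,0.6],[0,0,0,0,0,0,0.6],[0,0,0,0,0,0,0.6]], force=25)

```text
clock: 32.88
ee_pos: [0.5737, 0.406, 0.2272]
tcp_rot: [[1.0, 0.006, 0.0], [0.006, -1.0, -0.001], [0.0, 0.001, -1.0]]
ft_force: [-0.1, -0.8, -1.2]
grip_width: 0.6
grip_force: 0.0
```

```bash
cat > pr.py <<'E'
from m import *
for cam in ['scene','top']:
  for i in range(2):
    p,C=load(cam,1); bed(p,C)
    near(C,p,(.572,.408),.025,.075,.13,'probe')
    near(C,p,(.572,.408),.025,.111,.13,'probe top')
    near(C,p,(.478,.013),.03,.055,.075,'socket')
s=telemetry.read_state();print(s['clock'],s['ee_pos'])
p,d=snap('scene'); cv2.imwrite('pics/v2.png',cv2.resize(p[130:300,200:470,::-1],None,fx=2.9,fy=2.9,interpolation=2))
E
python3 pr.py
```

```text
bed plane dz/dx 0.0017 dz/dy 0.0001 z0 0.0609 n 1853 rms 0.0013
  probe n 123 mean [0.5767 0.407  0.0999] rect 0.5745458602905273 0.41006994247436523 0.02217140980064869 0.020355869084596634 86.49962615966797 z [0.0786 0.1009 0.1178]
  probe top n 39 mean [0.5755 0.4093 0.1163] rect 0.5747300386428833 0.4105178117752075 0.018713166937232018 0.022367535158991814 3.595829963684082 z [0.112  0.1168 0.1197]
  socket n 183 mean [0.4793 0.0133 0.0604] rect 0.4770566523075104 0.013837724924087524 0.04603773355484009 0.04556973651051521 0.4444003701210022 z [0.0577 0.0606 0.0627]
 bed plane dz/dx 0.0019 dz/dy 0.0007 z0 0.0609 n 1853 rms 0.0013
  probe n 120 mean [0.5768 0.4068 0.1003] rect 0.5748447179794312 0.40934091806411743 0.022365620359778404 0.0193109679967165 3.995063543319702 z [0.0799 0.0999 0.1186]
  probe top n 39 mean [0.5756 0.4083 0.1165] rect 0.5754759311676025 0.40974751114845276 0.019437886774539948 0.02056419663131237 16.558273315429688 z [0.1127 0.1169 0.1191]
  socket n 180 mean [0.4793 0.0136 0.0601] rect 0.4779154360294342 0.01449672318994999 0.049606647342443466 0.04488348960876465 2.1975340843200684 z [0.057  0.0604 0.0624]
 bed plane dz/dx -0.0016 dz/dy -0.0029 z0 0.0619 n 1607 rms 0.0042
  probe n 0
  probe top n 0
  socket n 139 mean [0.4752 0.0124 0.0617] rect 0.4749132990837097 0.01240416057407856 0.0434594489634037 0.03870006650686264 0.8256514668464661 z [0.0566 0.0615 0.0673]
 bed plane dz/dx 0.0017 dz/dy -0.0058 z0 0.0618 n 1617 rms 0.0042
  probe n 0
  probe top n 0
  socket n 138 mean [0.4754 0.0124 0.0622] rect 0.47476011514663696 0.012399530038237572 0.043234933167696 0.03867962211370468 0.8529680371284485 z [0.0573 0.0619 0.0671]
33.075 [0.574  0.4053 0.2277]
```

View pics/v2.png

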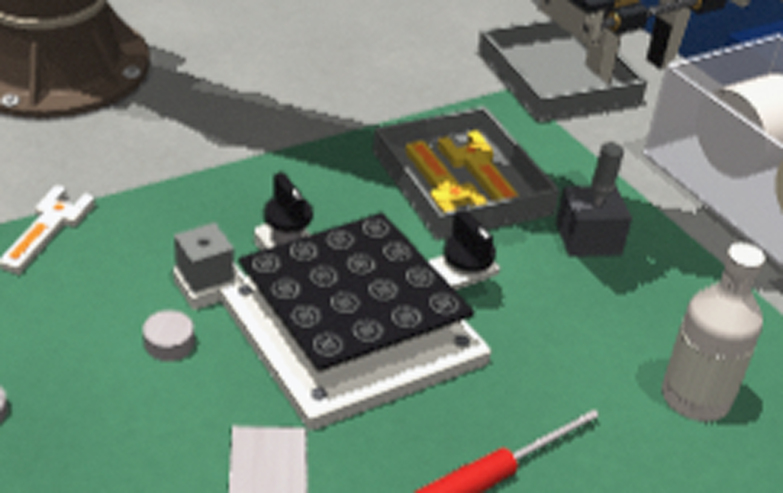

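The bed looks level, both spanners lie in the tray, and the socket mouth is at scene pixel (271, 213). Now I grip the probe.

Request:
move_arm(moves=[[0,0.0025,-0.05,0,0,0,0.6],[0,0,-0.04,0,0,0,0.6],[0,0,-0.03,0,0,0,0.6],[0,0,-0.0145,0,0,0,0.6],[0,0,0,0,0,0,0.6],[0,0,0,0,0,0,0.1],[0,0,0,0,0,0,0.1],[0,0,0,0,0,0,0.1],[0,0,0,0,0,0,0.1]])

```text
clock: 34.25
ee_pos: [0.5734, 0.4093, 0.0934]
tcp_rot: [[1.0, 0.007, 0.001], [0.007, -1.0, 0.0], [0.001, -0.0, -1.0]]
ft_force: [0.1, 0.5, 1.2]
grip_width: 0.23
grip_force: 25.0
```

Request:
move_arm(moves=[[0,0,0.04,0,0,0,0.1],[0,0,0.04,0,0,0,0.1],[0,0,0.04,0,0,0,0.1],[-0.0119,-0.0494,0,0,0,0,0.1],[-0.0119,-0.0494,0,0,0,0,0.1],[-0.0119,-0.0494,0,0,0,0,0.1],[-0.0119,-0.0494,0,0,0,0,0.1],[-0.0119,-0.0494,0,0,0,0,0.1],[-0.0119,-0.0494,0,0,0,0,0.1],[-0.0119,-0.0494,0,0,0,0,0.1],[-0.0119,-0.0494,0,0,0,0,0.1],[0,0,-0.03,0,0,0,0.1],[0,0,0,0,0,0,0.1],[0,0,0,0,0,0,0.1]])

```text
clock: 36.0
ee_pos: [0.4785, 0.0148, 0.1837]
tcp_rot: [[1.0, 0.008, 0.0], [0.008, -1.0, 0.0], [0.0, -0.0, -1.0]]
ft_force: [0.7, -0.0, -0.9]
grip_width: 0.232
grip_force: 25.0
```

```bash
cat > q.py <<'E'
from m import *
s=telemetry.read_state();e=np.array(s['ee_pos']);print(s['clock'],e)
p,C=load('scene',1)
near(C,p,(e[0],e[1]),.025,.075,.125,'pin')
near(C,p,(e[0],e[1]),.025,.13,.165,'handle')
tip=e-[0,0,.088]; print('tip px',proj('scene',tip),proj('scene',tip+[0,0,.028]),'hole old',proj('scene',[.478,.014,.062]))
P=np.load('scene0.npz')['p'].astype(float)[206:222,262:282].mean(2)
print(P.round().astype(int))
cv2.imwrite('pics/v3.png',cv2.resize(p[150:240,230:320,::-1],None,fx=6.5,fy=6.5,interpolation=2))
for cam in('scene','top'): print([ (r['location'],r['score']) for n in('socket_hole0','probe_tip') for r in eyes.spot_point(cam,n)[:2]])
E
python3 q.py
```

```text
36.0 [0.4785 0.0148 0.1837]
  pin n 21 mean [0.4785 0.0139 0.1123] rect 0.4772092401981354 0.013871142640709877 0.008512027561664581 0.005406051874160767 41.25857925415039 z [0.1036 0.1122 0.1219]
  handle n 43 mean [0.483  0.0146 0.1526] rect 0.48195162415504456 0.014700272120535374 0.014122461900115013 0.02835571952164173 13.838001251220703 z [0.1359 0.1567 0.1635]
tip px [[269.6083 203.8307]] [[269.3479 195.7641]] hole old [[269.5729 213.1784]]
[[111 112 112 112 112 113 110 110 112 114 115 119 119 111 107 109 108 109
  110 108]
 [113 112 114 112 112 112 118 119 128 130 138 143 140 116 109 106 107 110
  109 108]
 [112 114 112 119 119 127 136 140 151 152 152 153 153 128 113 109 108 110
  109 109]
 [119 124 129 137 139 149 153 153 152 151 151 152 154 141 123 113 110 111
  109 109]
 [137 145 152 151 152 154 152 152 151 152 150 152 153 152 143 123 110 110
  109 107]
 [154 152 152 151 153 152 148 146 146 148 149 151 152 152 151 141 117 107
  109 108]
 [149 152 153 153 153 150 129 115 117 121 137 148 153 152 151 151 127 112
  108 109]
 [143 152 153 151 152 143  99  68  60  72 120 149 153 151 153 152 141 123
  112 110]
 [127 150 152 152 153 145 120  96  92 103 134 150 151 153 152 152 151 141
  121 114]
 [ 85 129 151 152 152 151 151 141 138 149 153 154 153 152 154 151 142 138
  117 112]
 [ 61  88 143 152 152 152 151 153 152 152 154 153 153 143 134 132 102  95
   88 106]
 [ 64  61 126 148 152 153 152 154 153 146 140 135 131 102  79  64  61  60
   81 109]
 [ 63  62  84 131 149 153 147 141 130 116  98  80  65  62  61  61  59  60
   84 109]
 [ 63  62  61  88 131 133 116  98  70  61  60  62  59  61  62  61  61  62
   84 109]
 [ 61  62  62  54  89  69  62  60  61  61  63  60  63  59  59  60  60  62
  113 115]
 [ 62  61  65  62  60  61  60  60  60  60  61  60  62  62  60  62  61  62
  140 159]]
[([271.1, 209.9], 0.95), ([360.8, 218.3], 0.36), ([267.9, 201.2], 0.46)]
[([279.9, 211.6], 0.53)]
```

View pics/v3.png

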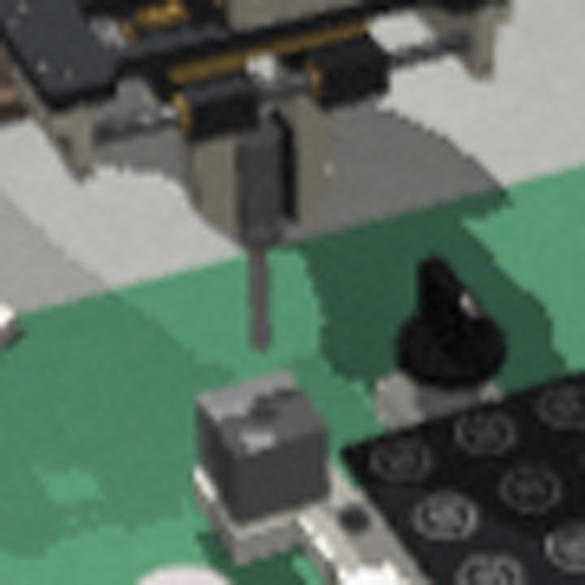

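The probe hangs upright, with its tip at about scene pixel (270, 203.5), just above the socket block. I refine the hole and pin to subpixel.

```bash
cat > r.py <<'E'
from m import *
e=np.array(telemetry.read_state()['ee_pos'])
P=np.load('scene0.npz')['p'].astype(float).mean(2)
w=np.clip(150-P[210:217,266:274],0,None); w[w<6]=0; v,u=np.mgrid[210:217,266:274]
h=np.array([(w*u).sum()/w.sum(),(w*v).sum()/w.sum()]); print('scene hole px',h,'world',atz('scene',h,.062))
p,d=snap('scene'); g=p.astype(float)
for r in range(190,203,2):
    row=g[r,262:279]; bg=np.median(row,axis=0); w=np.abs(row-bg).sum(1); w[w<40]=0; u=np.arange(262,279)
    z=(w*u).sum()/w.sum()
    zs=np.linspace(.09,.16,200); q=proj('scene',np.c_[np.full(200,e[0]),np.full(200,e[1]),zs]); i=np.argmin(abs(q[:,1]-r))
    print(r,'pin col',z,'pred',q[i,0])
T=np.load('top0.npz')['p'].astype(float).mean(2)
print('pred top hole',proj('top',[.478,.014,.062]))
print(T[204:222,270:290].round().astype(int))
E
python3 r.py
```

```text
scene hole px [269.8062 213.1679] world [[0.4782 0.0146 0.062 ]]
190 pin col 269.8611825192802 pred 269.0619204573668
192 pin col 272.59090909090907 pred 269.1266899932457
194 pin col 271.54102564102567 pred 269.19095533376327
196 pin col 269.47740112994353 pred 269.25472228105264
198 pin col 269.4056603773585 pred 269.3213132336416
200 pin col 269.47703180212017 pred 269.3840749717429
202 pin col 269.50180505415165 pred 269.44962018856495
pred top hole [[278.0668 212.0979]]
[[153  79 101 189 238 235 239  92 112 112 114 114 114 114 115 115 115 114
  114 116]
 [228 186 197 241 236 236 239  94 110 111 114 113 112 111 113 114 114 113
  114 115]
 [202 205 208 209 215 216 216 116 128 130 130 129 136 136 137 120 116 114
  114 115]
 [147 151 158 156 168 168 172 153 158 159 158 159 165 166 165 143 112 114
  114 115]
 [178 180 180 169 169 169 169 171 171 172 171 172 171 171 172 173 111 114
  115 115]
 [183 183 178 169 169 169 169 172 172 171 171 171 170 171 171 185 109 114
  116 115]
 [182 182 179 169 169 170 171 172 160 161 173 171 171 170 171 182 109 115
  116 115]
 [182 181 178 169 170 170
[... 210 characters left out ...]
 107 114
  115 115]
 [185 184 179 169 170 171 172 157 105 108 146 174 172 171 174 219 107 114
  116 115]
 [184 182 179 170 170 170 172 172 155 156 175 173 171 170 173 220 108 114
  115 116]
 [186 184 181 171 171 171 170 172 172 172 173 172 171 171 173 215 108 113
  116 117]
 [189 186 182 171 174 173 174 173 172 173 172 173 173 172 173 208 100 114
  116 116]
 [219 182 180 157 159 160 159 159 160 160 160 160 159 159 162 219  91 114
  116 116]
 [242 216 214  98 103 119 118 119 119 119 119 119 120 118 126 217  94 115
  116 116]
 [234 229 228 136 128 141 139 138 136 135 134 131 126 122 118 168  95 116
  117 117]
 [168 161 159 160 151 151 149 147 144 144 143 141 134 131 120 112 107 116
  117 117]]
```

Request:
move_arm(moves=[[0.0002,-0.0004,-0.015,0,0,0,0.1],[0,0,-0.015,0,0,0,0.1],[0,0,0,0,0,0,0.1],[0,0,-0.004,0,0,0,0.1],[0,0,-0.003,0,0,0,0.1],[0,0,-0.002,0,0,0,0.1],[0,0,0,0,0,0,0.1]])

```text
clock: 37.17
ee_pos: [0.4783, 0.0136, 0.144]
tcp_rot: [[1.0, 0.007, -0.0], [0.007, -1.0, -0.0], [-0.0, 0.0, -1.0]]
ft_force: [-0.2, -0.2, 0.6]
grip_width: 0.233
grip_force: 25.0
```

Request:
move_arm(moves=[[0,0.0004,-0.004,0,0,0,0.1],[0,0,-0.005,0,0,0,0.1],[0,0,-0.005,0,0,0,0.1],[0,0,-0.005,0,0,0,0.1],[0,0,-0.003,0,0,0,0.1],[0,0,0,0,0,0,0.1]])

```text
clock: 37.92
ee_pos: [0.4781, 0.014, 0.1217]
tcp_rot: [[1.0, 0.007, -0.001], [0.007, -1.0, -0.0], [-0.001, 0.0, -1.0]]
ft_force: [-0.5, -0.8, -0.8]
grip_width: 0.234
grip_force: 25.0
```

Request:
move_arm(moves=[[0,0,-0.001,0,0,0,0.1],[0,0,-0.001,0,0,0,0.1],[0,0,-0.001,0,0,0,0.1],[0,0,-0.001,0,0,0,0.1],[0,0,0,0,0,0,0.1]])

```text
clock: 38.55
ee_pos: [0.4794, 0.0142, 0.1195]
tcp_rot: [[1.0, 0.007, 0.003], [0.007, -1.0, 0.0], [0.003, -0.0, -1.0]]
ft_force: [-3.4, -0.2, 17.4]
grip_width: 0.236
grip_force: 25.0
```

Request:
move_arm(moves=[[0,0,0.001,0,0,0,0.1],[0,0,0,0,0,0,0.5],[0,0,0,0,0,0,0.5],[0,0,0,0,0,0,0.5],[0,0,0.03,0,0,0,0.5],[0,0,0.05,0,0,0,0.5],[0,0,0.05,0,0,0,0.5],[-0.02,-0.05,0.02,0,0,0,0.5],[-0.02,-0.05,0,0,0,0,0.5],[0,-0.05,0,0,0,0,0.5],[0,-0.05,0,0,0,0,0.5],[0,0,0,0,0,0,0.5],[0,0,0,0,0,0,0.5]])

```text
clock: 40.17
ee_pos: [0.4382, -0.1854, 0.2687]
tcp_rot: [[1.0, 0.007, -0.001], [0.007, -1.0, 0.001], [-0.001, -0.001, -1.0]]
ft_force: [-0.1, -0.6, -0.1]
grip_width: 0.5
grip_force: 0.0
```

```bash
cat > f.py <<'E'
from m import *
for cam in('scene','top'):
    p,C=load(cam,1); print(cam); bed(p,C); yellow(p,C)
    near(C,p,(.479,.014),.02,.067,.085,'pin'); near(C,p,(.479,.014),.02,.095,.125,'handle low'); near(C,p,(.479,.014),.02,.135,.17,'handle top')
    if cam=='scene': cv2.imwrite('pics/v4.png',cv2.resize(p[120:370,60:450,::-1],None,fx=2,fy=2,interpolation=2))
E
python3 f.py
```

```text
scene
 bed plane dz/dx 0.0035 dz/dy -0.0013 z0 0.0608 n 1836 rms 0.0013
 yellow n 503 mean [0.4304 0.3407 0.016 ] zpct [0.0053 0.0172 0.0202]
   SPANNER c [0.425  0.3427] yaw(+x) -9.489669799804686 len,w 0.09520682692527771 0.14059966802597046 handle y -0.04240556748670411 0.04760337516489762
 yellow n 409 mean [ 0.4203 -0.3896  0.0265] zpct [0.0089 0.0187 0.0466]
   hub top mid [ 0.4357 -0.3921] [ 0.4401 -0.3919  0.0429] [0.0966 0.0272 0.0152]
   SPANNER c [ 0.4081 -0.3893] yaw(+x) 0.7305490374565125 len,w 0.10863842815160751 0.05064375326037407 handle y -0.02532187466133452 0.025321872170173263
  pin n 14 mean [0.4839 0.013  0.0753] rect 0.4850862920284271 0.01380063220858574 0.00652671093121171 0.005982391070574522 89.98612213134766 z [0.0689 0.0758 0.0815]
  handle low n 68 mean [0.4912 0.0097 0.11  ] rect 0.4912080764770508 0.008800826035439968 0.020353853702545166 0.009626551531255245 56.92752456665039 z [0.0975 0.1091 0.123 ]
  handle top n 46 mean [0.4909 0.0115 0.1427] rect 0.4888552129268646 0.011523738503456116 0.018632173538208008 0.018553419038653374 67.46711730957031 z 
[... 668 characters left out ...]
19] [0.068  0.1798 0.6429]
 yellow n 182 mean [ 0.397  -0.3905  0.0246] zpct [0.0095 0.0194 0.0527]
   hub top mid [ 0.3995 -0.3928] [ 0.3982 -0.3919  0.0485] [0.0219 0.0259 0.0214]
  pin n 10 mean [0.4692 0.0155 0.0686] rect 0.4703284800052643 0.016666453331708908 0.02823019213974476 0.017032532021403313 60.85383224487305 z [0.0676 0.0682 0.0699]
  handle low n 13 mean [0.4743 0.0136 0.1114] rect 0.47507357597351074 0.012313684448599815 0.02124655432999134 0.011108987033367157 76.74699401855469 z [0.1024 0.1103 0.123 ]
  handle top n 36 mean [0.4835 0.0106 0.1455] rect 0.4844928979873657 0.010656796395778656 0.019637038931250572 0.02045270800590515 43.70404052734375 z [0.1389 0.1452 0.1524]
```

View pics/v4.png

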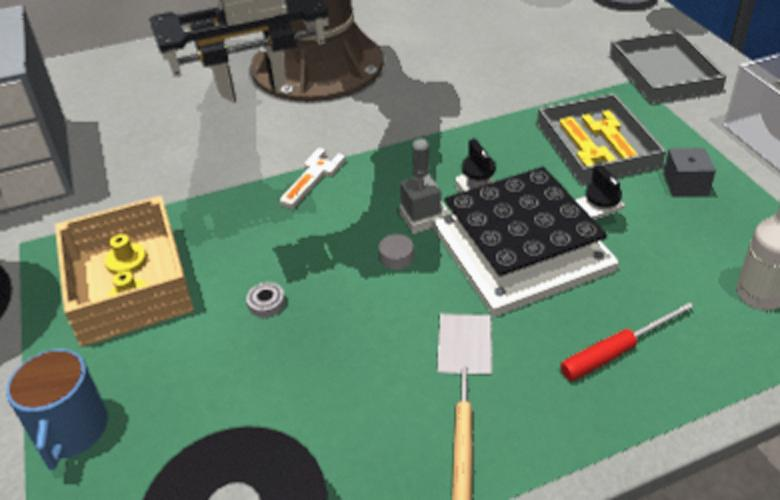

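Everything is in place, but the probe (scene crop 420,160) leans about 5–6° within the socket's play. I'll re-grip it across the lean to stand it straight.

Request:
move_arm(moves=[[0.0081,0.0399,0,0,0,0.174,0.75],[0.0081,0.0399,0,0,0,0.174,0.75],[0.0081,0.0399,0,0,0,0.174,0.75],[0.0081,0.0399,0,0,0,0.174,0.75],[0.0081,0.0393,0,0,0,0.174,0.75],[0,0,0,0,0,0.174,0.75],[0,0,0,0,0,0.174,0.75],[0,0,0,0,0,0.174,0.75],[0,0,0,0,0,0.172,0.75],[0,0,0,0,0,0,0.75],[0,0,-0.05,0,0,0,0.75],[0,0,-0.05,0,0,0,0.75],[0,0,-0.03,0,0,0,0.75],[0,0,-0.017,0,0,0,0.75],[0,0,0,0,0,0,0.75],[0,0,0,0,0,0,0.75]], force=8)

```text
clock: 42.28
ee_pos: [0.4793, 0.0134, 0.1227]
tcp_rot: [[0.001, 1.0, 0.001], [1.0, -0.001, 0.0], [0.0, 0.001, -1.0]]
ft_force: [-0.2, 0.3, -0.4]
grip_width: 0.753
grip_force: 0.0
```

Request:
move_arm(moves=[[-0.0008,0,0,0,0,0,0.5],[0,0,0,0,0,0,0.35],[0,0,0,0,0,0,0.28],[0,0,0,0,0,0,0.2],[0,0,0,0,0,0,0.2],[0,0,0,0,0,0,0.2],[0,0,0,0,0,0,0.2]])

```text
clock: 43.15
ee_pos: [0.478, 0.0129, 0.122]
tcp_rot: [[0.0, 1.0, 0.0], [1.0, -0.0, -0.0], [-0.0, 0.0, -1.0]]
ft_force: [-0.6, -0.8, 0.2]
grip_width: 0.237
grip_force: 8.0
```

```bash
python3 -c "
from h import *
p,d=snap('scene'); cv2.imwrite('pics/v5.png',cv2.resize(p[150:240,230:320,::-1],None,fx=6.5,fy=6.5,interpolation=2))"
```

```text
(no output)
```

View pics/v5.png

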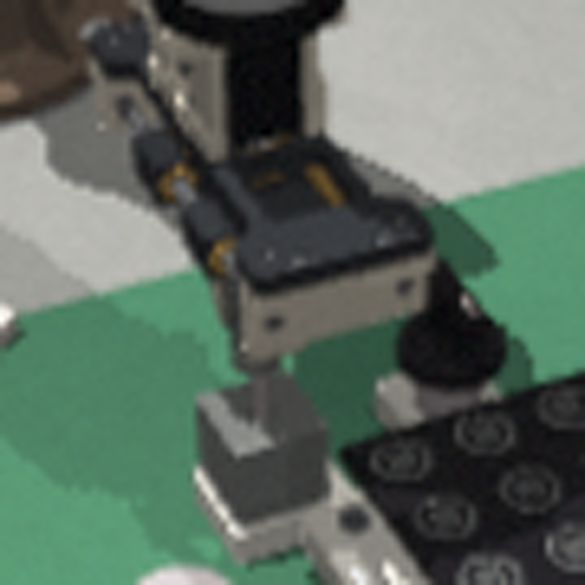

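The probe now looks upright, with its pin at crop (262, 400). I release it slowly.

Request:
move_arm(moves=[[0,0,-0.001,0,0,0,0.2],[0,0,0,0,0,0,0.24],[0,0,0,0,0,0,0.25],[0,0,0,0,0,0,0.27],[0,0,0,0,0,0,0.3],[0,0,0,0,0,0,0.36],[0,0,0,0,0,0,0.45],[0,0,0,0,0,0,0.6],[0,0,0.02,0,0,0,0.6],[0,0,0.04,0,0,0,0.6],[0,0,0.05,0,0,0,0.6],[-0.02,-0.05,0.02,0,0,0,0.5],[-0.02,-0.05,0,0,0,0,0.5],[0,-0.05,0,0,0,0,0.5],[0,-0.05,0,0,0,0,0.5],[0,0,0,0,0,0,0.5],[0,0,0,0,0,0,0.5]])

```text
clock: 45.32
ee_pos: [0.4379, -0.1864, 0.2509]
tcp_rot: [[0.0, 1.0, -0.0], [1.0, -0.0, 0.001], [0.001, -0.0, -1.0]]
ft_force: [-0.4, 0.6, 0.1]
grip_width: 0.504
grip_force: 0.0
```

```bash
python3 f.py | grep -E "scene|top|bed|pin|handle"; python3 -c "
import cv2
a=cv2.imread('pics/v4.png')[0:240,300:560]; cv2.imwrite('pics/v6.png',cv2.resize(a,None,fx=2.4,fy=2.4))"
```

```text
scene
 bed plane dz/dx 0.0014 dz/dy -0.0004 z0 0.0608 n 1867 rms 0.0013
   SPANNER c [0.4241 0.3439] yaw(+x) 167.91545104980472 len,w 0.09156729280948639 0.14072124660015106 handle y -0.04078546905176902 0.045783689605680626
   hub top mid [ 0.4354 -0.3922] [ 0.4398 -0.3919  0.0432] [0.099  0.0271 0.0141]
   SPANNER c [ 0.4092 -0.3898] yaw(+x) -3.5256118774414125 len,w 0.04960023984313011 0.10950781404972076 handle y -0.024800063490461408 0.024800176483402783
  pin n 15 mean [0.4802 0.0115 0.0758] rect 0.47966596484184265 0.012152459472417831 0.005019370466470718 0.009314145892858505 33.1976203918457 z [0.0714 0.0757 0.0821]
  handle low n 71 mean [0.4841 0.0076 0.1107] rect 0.4834335446357727 0.009577043354511261 0.0223670806735754 0.014750776812434196 82.55284881591797 z [0.1002 0.1103 0.1218]
  handle top n 50 mean [0.48   0.0068 0.1425] rect 0.4775824546813965 0.007384849712252617 0.01905922405421734 0.019399840384721756 66.36652374267578 z [0.1376 0.1436 0.1455]
top
 bed plane dz/dx 0.0092 dz/dy -0.0004 z0 0.0620 n 1601 rms 0.0041
   SPANNER c [0.4339 0.3661] yaw(+x) 174.8845596
[... 239 characters left out ...]
4408405602581073
   hub top mid [ 0.4699 -0.3959] [ 0.4699 -0.3956  0.0459] [0.0186 0.0262 0.0215]
   hub top mid [ 0.3997 -0.3919] [ 0.3987 -0.3919  0.0469] [0.0221 0.0245 0.0203]
  pin n 5 mean [0.4768 0.0164 0.0699] rect 0.4775424003601074 0.01601356454193592 0.03466770797967911 0.017466114833950996 0.8066638112068176 z [0.0676 0.0695 0.0724]
  handle low n 6 mean [0.469  0.0127 0.1136] rect 0.46790197491645813 0.010889885015785694 0.01941491663455963 0.006748449523001909 62.16187286376953 z [0.1041 0.1151 0.1216]
  handle top n 33 mean [0.4734 0.0065 0.1462] rect 0.4732414186000824 0.006260581314563751 0.020993201062083244 0.016772359609603882 0.40017569065093994 z [0.1408 0.1474 0.1502]
```

View pics/v6.png

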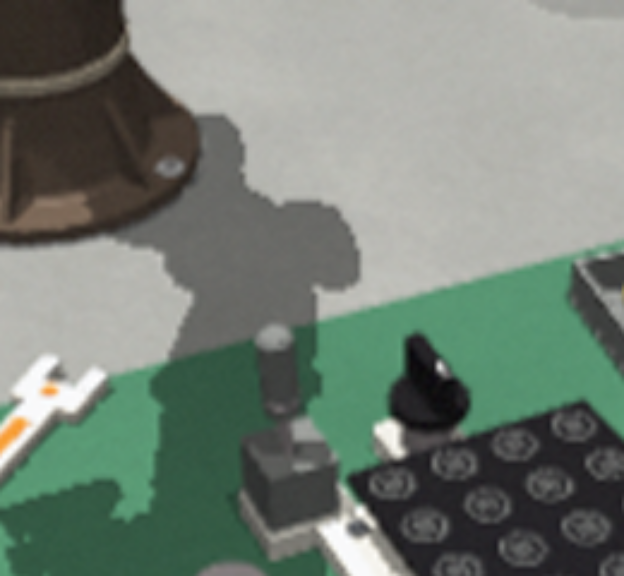

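Its x tilt is gone, but it now leans about 4° towards -y. One more straightening, closing along y.

Request:
move_arm(moves=[[0.008,0.0401,0,0,0,-0.174,0.75],[0.008,0.0401,0,0,0,-0.174,0.75],[0.008,0.0401,0,0,0,-0.174,0.75],[0.008,0.0401,0,0,0,-0.174,0.75],[0.008,0.0401,0,0,0,-0.174,0.75],[0,0,0,0,0,-0.174,0.75],[0,0,0,0,0,-0.174,0.75],[0,0,0,0,0,-0.174,0.75],[0,0,0,0,0,-0.179,0.75],[0,0,0,0,0,0,0.75],[0,0,-0.05,0,0,0,0.75],[0,0,-0.05,0,0,0,0.75],[0,0,-0.029,0,0,0,0.75],[0,0,0,0,0,0,0.5],[0,0,0,0,0,0,0.35],[0,0,0,0,0,0,0.28],[0,0,0,0,0,0,0.2],[0,0,0,0,0,0,0.2],[0,0,0,0,0,0,0.2],[0,0,0,0,0,0,0.2]], force=6)

```text
clock: 47.92
ee_pos: [0.4782, 0.0134, 0.1222]
tcp_rot: [[1.0, -0.0, 0.001], [-0.0, -1.0, -0.0], [0.001, 0.0, -1.0]]
ft_force: [-0.6, 0.3, 3.1]
grip_width: 0.238
grip_force: 6.0
```

Request:
move_arm(moves=[[0,0,0,0,0,0,0.2],[0,0,0,0,0,0,0.24],[0,0,0,0,0,0,0.245],[0,0,0,0,0,0,0.255],[0,0,0,0,0,0,0.28],[0,0,0,0,0,0,0.34],[0,0,0,0,0,0,0.45],[0,0,0,0,0,0,0.6],[0,0,0.02,0,0,0,0.6],[0,0,0.04,0,0,0,0.6],[0,0,0.05,0,0,0,0.6],[-0.02,-0.05,0.02,0,0,0,0.5],[-0.02,-0.05,0,0,0,0,0.5],[0,-0.05,0,0,0,0,0.5],[0,-0.05,0,0,0,0,0.5],[0,0,0,0,0,0,0.5],[0,0,0,0,0,0,0.5]])

```text
clock: 50.05
ee_pos: [0.4379, -0.186, 0.2518]
tcp_rot: [[1.0, -0.0, -0.0], [-0.0, -1.0, 0.001], [-0.0, -0.001, -1.0]]
ft_force: [-0.8, 0.5, -0.3]
grip_width: 0.499
grip_force: 0.0
```

```bash
python3 f.py | grep -E "scene|top|bed|pin|handle"; python3 -c "
import cv2
a=cv2.imread('pics/v4.png')[0:240,300:560]; cv2.imwrite('pics/v7.png',cv2.resize(a,None,fx=2.4,fy=2.4))"
```

```text
scene
 bed plane dz/dx 0.0026 dz/dy -0.0012 z0 0.0609 n 1851 rms 0.0013
   SPANNER c [0.4202 0.3474] yaw(+x) 168.11318969726562 len,w 0.09609431773424149 0.14447063207626343 handle y -0.03849375405819822 0.04804716635742982
   hub top mid [ 0.4346 -0.3922] [ 0.4402 -0.392   0.0432] [0.0987 0.0276 0.0158]
   SPANNER c [ 0.409  -0.3899] yaw(+x) -3.604675292968749 len,w 0.050144996494054794 0.10915373265743256 handle y -0.025072512882495374 0.025072483536967123
  pin n 17 mean [0.4765 0.0134 0.0763] rect 0.4767622649669647 0.013172049075365067 0.005915889050811529 0.0074396501295268536 67.03215789794922 z [0.0693 0.0758 0.0841]
  handle low n 73 mean [0.4779 0.0115 0.1101] rect 0.4773412048816681 0.010585840791463852 0.02192096784710884 0.01251825038343668 61.019554138183594 z [0.0984 0.1102 0.1226]
  handle top n 44 mean [0.4715 0.0134 0.1421] rect 0.4690989851951599 0.013802384957671165 0.019059186801314354 0.015274399891495705 67.93842315673828 z [0.136  0.143  0.1458]
top
 bed plane dz/dx 0.0022 dz/dy 0.0014 z0 0.0620 n 1621 rms 0.0042
   SPANNER c [0.4342 0.3658] yaw(+x) 174.5059814453125 len,w 0.04776005074381828 0.12965604662895203 handle y -0.010234533547317329 0.012240799110546076
   SPANNER c [0.4301 0.3079] yaw(+x) 0.525792956352234 len,w 0.1309071034193039 0.048194997012615204 handle y -0.0033582664806668387 0.021980253671445182
   hub top mid [ 0.4696 -0.3965] [ 0.4701 -0.3956  0.046 ] [0.0181 0.0281 0.0183]
   hub top mid [ 0.3994 -0.3921] [ 0.3983 -0.3925  0.0478] [0.0215 0.023  0.0164]
  pin n 4 mean [0.4801 0.0222 0.0697] rect 0.4757727384567261 0.022581294178962708 0.03167403116822243 0.010495680384337902 2.20516300201416 z [0.0677 0.0689 0.0724]
  handle low n 0
  handle top n 26 mean [0.4663 0.0128 0.1469] rect 0.46611011028289795 0.01283293031156063 0.013884205371141434 0.016738539561629295 0.43509745597839355 z [0.1418 0.1473 0.1513]
```

View pics/v7.png

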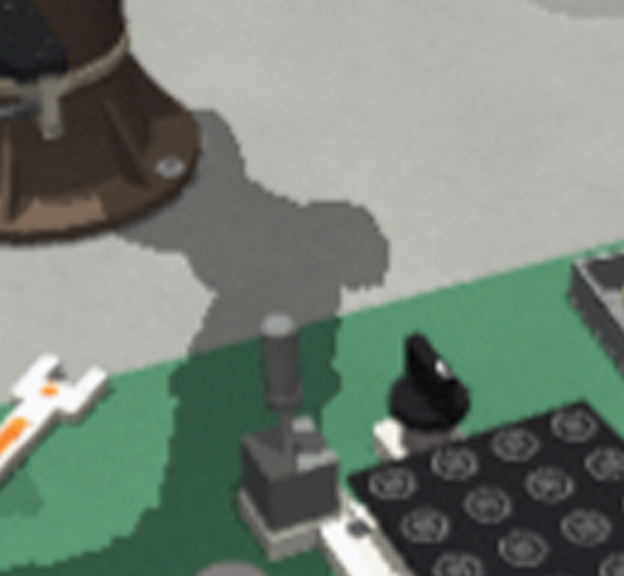

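The probe always settles by the few degrees that the socket's play allows. It is fully home, the bed is level and the prints are stowed, so I hand in.

```bash
python3 -c "
from cell import ticket
print(ticket.hand_in())"
```

```text
the job is handed in; nothing more can be done
None
```

I handed the job in: both spanners are in the near grey tray, both pulleys in the crate, the bed measured within about 0.3° of level before I took the probe, and the probe is fully home in its socket, though it leans about 5° in the hole's play after two attempts to straighten it.

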